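Tip the garlic bulbs from the scoop through the keeper's spring flap

ROBOT

A 7-joint arm with a two-finger parallel gripper is mounted at the origin on a cart in front of the work surface, level with it; the furniture and walls round the work are solid. World frame = base frame: x ahead of the robot, y to its left, z up, the work surface at z = 0. Lengths are in m, angles in rad, forces in N, time in s.
With the tool pointing down it reaches from about 0.35 to 0.775 m from the base axis. Payload 3.1 kg.
Tool frame: the origin (TCP) lies midway between the tips of the shut fingers; the grasp point (between the pads) lies 19 mm behind it; z points along the fingers, y is the line along which they close (so a half turn about z gives the same grasp; the last joint's range is limited). The gripper opens to 85 mm and grips with 20 to 120 N. Pads are 22 mm wide; open, the fingers measure 114 mm over their backs; the gripper's body (76 mm by 85 mm) begins 54 mm behind the grasp point. The pads swing forward as they close: fully open they stand 13 mm farther back than shut.
Start: joints at [1.275, 0.311, 0.014, 1.512, -0.004, 1.319, -0.027], TCP at [0.138, -0.532, 0.231] pointing down, gripper open.
Joint ranges: [-2.7, 2.7], [-0.3, 1.91], [-1.27, 1.3], [0.12, 2.57], [-1.44, 4.58], [0.2, 2.03], [-3.05, 3.05]. Speed limits (rad/s): [2.79, 2.79, 3.14, 3.14, 3.14, 3.14, 3.14].

INTERFACE

Orientations are given as a unit quaternion [w, x, y, z].
In Python, from plant import ctrl, snapshot, camera_params, workorder, finder gives the robot as it stands.
- The arm moves only by the tool apply_moves, never from a script. Its argument "targets" is a list of rows, each an object of numbers: "ax", "ay", "az": the turn, a rotation vector about the tool's x, y, z in degrees; "dx", "dy", "dz": the shift along the tool's x, y, z in cm; "gripper": the opening, from 0 (shut) to 1 (fully open). In form: [{"ax": .., "ay": .., "az": .., "dx": .., "dy": .., "dz": .., "gripper": ..}, ...]. A call has 1 to 20 rows; each row shifts and turns the commanded pose from where the row before left it, along the tool's axes as they then stand; what a row does not reach is not made up. A row lasts 1/10 s, in which the tool goes at most 50 mm and 8.59 degrees, less where a joint would pass 70% of its speed; a pose out of reach is approached as far as the arm can. A call is refused whole if a number of a shift passes 5 or a number of a turn 8.59, either way. A call with a gripper value outside its range is refused whole. The fingers move at their own pace and stop on an object; "squeeze" is the grip in N (left out, the last holds). Time passes only in rows, so rows that do not move let the fingers close. It gives the time, the measured TCP pose, the force, the opening and the grip force at its end, in the units of the state.
- ctrl.get_obs(): the state, without advancing time (a new reading comes with each control period).
- snapshot(name): name is "scene" or "top" or "wrist"; returns (picture, depth): 400x640x3 uint8, blue, green, red; 400x640 float32, m along the optical axis (not along the pixel's ray), 0 where there is no reading.
- camera_params(name): a dict with "K" (3x3 intrinsics, pixels), "extrinsics" (4x4, takes a point from camera to world coordinates); the wrist camera has in their place "hand_eye" (4x4, takes a point from camera to tool coordinates, whose origin is the TCP and whose axes are the flange's). Camera axes: x right, y down, z forward; pixel columns grow to the right and rows downward; lengths in m; the calibration is good to about 2 mm. A picture is of the moment at which its call begins: read the wrist's pose just before it. camera_params takes no time and is no camera call.
- workorder.finish_job(): hands the job in; it is judged then, once.
Trained networks look in the newest picture that a camera, given by its name, has taken for a name from the list of things; names that differ only in an ending like _2 or _b are one class to them, and where a whole thing is asked for, a point or a joint stands for the part that bears it (a point fixed in the world has none). Each returns a list of dicts, best first, with "p" (0 to 1); they miss things now and then, are a little off and sometimes report something else, mostly with a low value. They report only what shows in the picture. A call takes as long as a camera call. They do not tell look-alikes from the thing itself.
- finder.masks_of(camera, name): "region" (400x640 bool, what is visible of it) and "box" ([left, top, width, height] in pixels, round what is visible of it).
The state is a dict: "clock": time; "joint_positions": joint angles; "dq": joint speeds; "tau": joint torques, N m; "tool_pos": TCP position; "orientation": TCP orientation; "contact_force": force on the tool from outside, world axes, zero at the start; "moment": the same for the moment, N m; "gripper_width": finger opening in m; "gripper_force": force on a finger pad.
Only numpy, scipy, OpenCV 4.12 (cv2) and the standard library are available. Lean on these libraries where they do the work, as an engineer would, in place of code of your own. Each camera call takes 0.05 s, during which the arm holds its last target. There are 200 camera calls.

TASK

Pick up the metal scoop with the two garlic bulbs by its black handle bar, push the keeper's sprung flap in with the front of the scoop and tip both bulbs through into the keeper, keeping the flap held open with the scoop until both have dropped to the bottom. Then take the scoop out so that the flap springs fully shut, and set the empty scoop down upright on the open worktop. Keep the fingers off the keeper and do not disturb the tin, jar, shaker and onion nearby.

Things in the scene. Friction and masses are not known exactly. Their poses are not given: they have to be found in the camera images.
- keeper: white box fixed to the worktop, 200 mm deep (x), 160 wide (y), 255 high. Origin: centre of its underside; x from its front to its back, z up; the front looks roughly to the robot's left. Side walls 15 mm, others 5 mm, inner floor at z = 10. The front wall is 143 high at x = -100; from there the front slopes up and back at 45 degrees to x = 15: an opening 130 wide, shut by a metal flap
- keeper_flap (a joint): flap angle in rad: 0 shut in the 45 degree slope, grows as it swings into the box, 1.35 at most. Plate 124 mm wide reaching 145 mm down from a hinge along the top of the opening; a light spring shuts it by itself (0.07 N m when shut, 0.18 at 1 rad). At 0.8 rad it hangs straight down, its lower edge 98 mm above the box's underside; held at 0.8 to 1, bulbs drop by freely
- keeper_sill (a point): middle of the lower edge of the opening, at (-100, 0, 143) mm of the keeper (the top of the front wall)
- keeper_hinge (a point): middle of the flap's hinge line, at (6, 0, 242) mm of the keeper
- scoop: aluminium scoop, open at top and mouth, 0.26 kg. Origin: centre of its underside; x points out of the mouth, z up. Floor 150 mm long (x -75 to 75), 4 thick, 82 wide (74 inside); back wall and side cheeks 83 high; the cheeks' front edges lean forward from x = 75 at the lip to x = 105 at the top rim. Smooth flat floor, no ridge at the lip: the bulbs slide out at about 25 to 30 degrees of tilt
- scoop_grip (a point): middle of the black handle bar, at (-40, 0, 116) mm of the scoop. The bar spans the scoop along its y between two posts: 16 mm thick (x), 74 mm long clear (y), 26 mm high (z); open space below it down to the bulbs (tops at about 64 mm)
- scoop_lip (a point): middle of the floor's front edge, at (75, 0, 4) mm of the scoop
- bulb_a_center (a point): centre of one garlic bulb, roundish, about 60 mm, 40 g; at first in the scoop's front or back half (about 35 mm ahead of or behind the middle)
- bulb_b_center (a point): centre of the other garlic bulb, alike in size and weight (both may weigh 30 to 60 g); in the other half of the scoop
- tin: round food tin, 75 mm across, 58 mm high, bystander; origin centre of the underside, z up
- jar: small jar with a grey lid, 58 mm across, 85 mm high, bystander; origin centre of the underside, z up
- shaker: salt shaker with a grey top, 44 mm across, 90 mm high, bystander; origin centre of the underside, z up
- onion: red onion, 78 mm across, 84 mm high, bystander; origin centre of the underside, z up
Mind the look-alikes: they are no part of the job. Leave any green or turquoise look-alike of the part that bears bulb_b_center alone.

How it is judged:
On the way, in this order (a step that is already met when the one before it is completed fails the run):
1. the scoop pushes the flap in (past 0.35 rad, scoop touching it) before both bulbs are in the keeper (value of joint keeper_flap above 0.35 rad and contact force between scoop and keeper above 0.2 N and not (x of bulb_a_center in the frame of keeper between -0.095 and 0.095 m and y of bulb_a_center in the frame of keeper between -0.068 and 0.068 m and z of bulb_a_center in the frame of keeper between 0.005 and 0.095 m and x of bulb_b_center in the frame of keeper between -0.095 and 0.095 m and y of bulb_b_center in the frame of keeper between -0.068 and 0.068 m and z of bulb_b_center in the frame of keeper between 0.005 and 0.095 m)), for 0.1 s.
2. both bulbs are down in the keeper while the scoop still holds the flap open (past 0.35 rad) (value of joint keeper_flap above 0.35 rad and contact force between scoop and keeper above 0.2 N and x of bulb_a_center in the frame of keeper between -0.095 and 0.095 m and y of bulb_a_center in the frame of keeper between -0.068 and 0.068 m and z of bulb_a_center in the frame of keeper between 0.005 and 0.095 m and x of bulb_b_center in the frame of keeper between -0.095 and 0.095 m and y of bulb_b_center in the frame of keeper between -0.068 and 0.068 m and z of bulb_b_center in the frame of keeper between 0.005 and 0.095 m), for 0.1 s.
At the end, for the whole second after the job is handed in: Both bulbs lie inside the keeper (centres within its walls and under 95 mm above its underside), the flap is shut (under 0.08 rad), and the scoop stands still on the worktop, upright within 0.08 rad, released and not touching the keeper (x of bulb_a_center in the frame of keeper between -0.095 and 0.095 m and y of bulb_a_center in the frame of keeper between -0.068 and 0.068 m and z of bulb_a_center in the frame of keeper between 0.005 and 0.095 m and x of bulb_b_center in the frame of keeper between -0.095 and 0.095 m and y of bulb_b_center in the frame of keeper between -0.068 and 0.068 m and z of bulb_b_center in the frame of keeper between 0.005 and 0.095 m and value of joint keeper_flap below 0.08 rad and angle between scoop's own z axis and vertical below 0.08 rad and height (world z) of scoop between -0.008 and 0.008 m and linear speed of scoop below 0.02 m/s and contact force between scoop and keeper below 0.1 N).
It fails at once if the tin is moved by more than 30 mm or tipped (distance of tin from where it was at the start of the episode above 0.03 m or angle between tin's own z axis and vertical above 0.5 rad).
It fails at once if the jar is moved by more than 30 mm or tipped (distance of jar from where it was at the start of the episode above 0.03 m or angle between jar's own z axis and vertical above 0.5 rad).
It fails at once if the shaker is moved by more than 30 mm or tipped (distance of shaker from where it was at the start of the episode above 0.03 m or angle between shaker's own z axis and vertical above 0.5 rad).
It fails at once if the onion is moved by more than 30 mm or tipped (distance of onion from where it was at the start of the episode above 0.03 m or angle between onion's own z axis and vertical above 0.5 rad).
It fails at once if the fingers press on the keeper or its flap (contact force between the fingers and keeper above 2 N).
It also fails if it takes over 67 s, if anything falls off the work surface, if the arm or the gripper's body presses on something with over 40 N, if the wrist force passes 120 N, or if a joint passes its speed limit or range.

## Working session

There is one attempt and no reset: what is moved stays moved. The work goes in short steps, Python scripts to look and compute and a tool call to move; the robot and the scene stay as the last step left them, time stands still between calls to the robot, and variables do not carry over. Pictures are saved under pics/ and viewed, at most 10 in all, crops included, and the job is handed in when it is done.

Besides the shell and the picture viewer there is one more tool, called after "Call:" as name(argument=value, ...) on one line, values as JSON. apply_moves: Moves the arm, as the interface text tells. Its arguments: {"type":"object","properties":{"targets":{"type":"array"},"squeeze":{"type":"number"}},"required":["targets"]}

```bash
mkdir -p pics; ls; cat > h.py <<'E'
import numpy as np, cv2
from plant import ctrl, snapshot, camera_params, workorder, finder
from scipy.spatial.transform import Rotation as R
def T():
    o=ctrl.get_obs(); q=o["orientation"]; M=np.eye(4); M[:3,:3]=R.from_quat([q[1],q[2],q[3],q[0]]).as_matrix(); M[:3,3]=o["tool_pos"]; return M
def ext(c):
    p=camera_params(c); return np.array(p["K"]),(T()@np.array(p["hand_eye"]) if c=="wrist" else np.array(p["extrinsics"]))
def cloud(c,d,E=None):
    K,E0=ext(c); E=E0 if E is None else E
    v,u=np.mgrid[:400,:640]; P=np.stack([(u-K[0,2])/K[0,0]*d,(v-K[1,2])/K[1,1]*d,d],-1)
    W=P@E[:3,:3].T+E[:3,3]; W[d<=0]=np.nan; return W
E
python3 - <<'E'
from h import *
o=ctrl.get_obs(); print(o["tool_pos"],o["orientation"],o["clock"])
for c in("scene","top"):
    im,d=snapshot(c); cv2.imwrite(f"pics/{c}0.png",im); W=cloud(c,d); np.savez(f"{c}0.npz",im=im,d=d,W=W)
    print(c,ext(c)[1][:3,3],ext(c)[1][:3,2])
    for n in("keeper","keeper_flap","scoop","scoop_grip","bulb_a_center","tin","jar","shaker","onion"):
        for m in finder.masks_of(c,n)[:4]:
            r=m["region"]; w=W[r]; w=w[~np.isnan(w[:,0])]
            print(n,round(m["p"],2),m["box"],np.round(np.median(w,0),3) if len(w) else None, np.round(np.percentile(w,[3,97],axis=0),3).tolist() if len(w) else None)
E
```

```text
pics
[ 0.13788629 -0.53165468  0.23019489] [-1.19593573e-03  9.91954770e-01  1.26586956e-01 -2.15113723e-04] 0.0
scene [ 0.48954729 -0.93727696  1.00403432] [ 0.07165584  0.77139482 -0.63230963]
keeper 0.74 [284.8, 262.2, 79.5, 104.0] [ 0.568 -0.331  0.201] [[0.492, -0.339, 0.023], [0.645, -0.242, 0.258]]
keeper_flap 0.46 [328.6, 261.7, -0.7, 3.1] [ 0.591 -0.163  0.172] [[0.587, -0.189, 0.145], [0.595, -0.136, 0.198]]
scoop 0.9 [273.1, 174.2, 43.5, 57.8] [0.515 0.225 0.051] [[0.462, 0.121, 0.002], [0.573, 0.287, 0.13]]
scoop_grip 0.62 [274.0, 176.3, 45.7, 54.2] [0.514 0.227 0.053] [[0.462, 0.121, 0.003], [0.57, 0.286, 0.129]]
bulb_a_center 0.74 [287.5, 205.0, 15.2, 17.7] [0.524 0.167 0.04 ] [[0.504, 0.143, 0.004], [0.55, 0.229, 0.062]]
tin 0.85 [367.2, 289.9, 28.0, 39.1] [ 0.725 -0.218  0.054] [[0.693, -0.24, 0.002], [0.761, -0.17, 0.059]]
jar 0.69 [273.1, 176.1, 44.0, 56.9] [0.518 0.227 0.055] [[0.463, 0.121, 0.003], [0.572, 0.286, 0.129]]
shaker 0.9 [379.4, 262.5, 14.3, 25.6] [ 0.759 -0.113  0.053] [[0.744, -0.12, 0.009], [0.776, -0.099, 0.09]]
onion 0.71 [368.1, 239.8, 31.2, 21.8]
[... 752 characters left out ...]
0.215 0.037] [[0.469, 0.131, 0.0], [0.569, 0.285, 0.13]]
tin 0.71 [413.3, 130.7, 31.6, 26.4] [ 0.723 -0.199  0.054] [[0.692, -0.236, 0.003], [0.759, -0.168, 0.058]]
jar 0.67 [303.4, 115.8, 22.1, 32.2] [0.762 0.102 0.083] [[0.741, 0.075, 0.006], [0.794, 0.129, 0.087]]
shaker 0.6 [384.1, 120.3, 13.1, 20.2] [ 0.757 -0.096  0.067] [[0.743, -0.116, -0.001], [0.779, -0.08, 0.089]]
onion 0.77 [335.2, 118.5, 34.5, 27.5] [ 0.76  -0.006  0.054] [[0.732, -0.041, 0.034], [0.796, 0.025, 0.071]]
onion 0.65 [382.8, 120.3, 14.5, 20.5] [ 0.756 -0.096  0.075] [[0.743, -0.115, 0.011], [0.776, -0.08, 0.089]]
onion 0.53 [304.4, 114.4, 19.8, 32.3] [0.76  0.102 0.083] [[0.741, 0.077, 0.012], [0.792, 0.128, 0.087]]
```

```bash
python3 - <<'E'
import cv2
im=cv2.imread("pics/top0.png"); a=cv2.resize(im[90:290,200:560],(792,440)); cv2.imwrite("pics/t1.png",a)
im=cv2.imread("pics/scene0.png"); cv2.imwrite("pics/s1.png",cv2.resize(im[150:390,220:460],(600,600)))
E
```

```text
(no output)
```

View pics/t1.png

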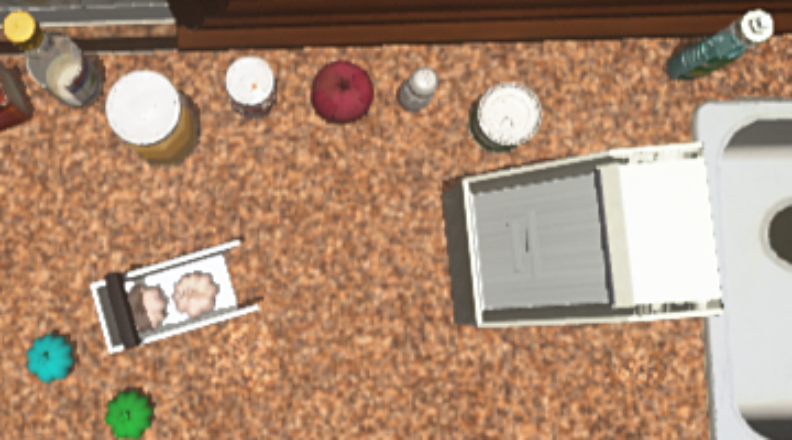

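View pics/s1.png

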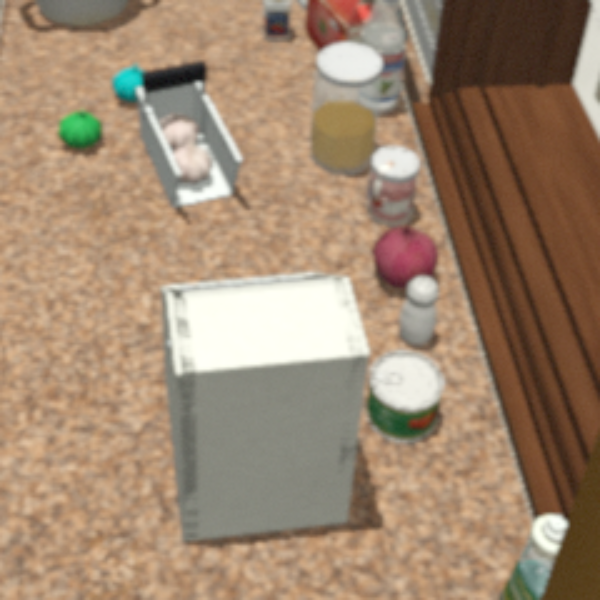

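The top crop shows one scoop (about 175,295) with pale bulbs at (150,305) and (195,293). The green (130,413) and turquoise (50,357) balls outside the scoop are look-alikes. The keeper's flap faces left, towards the scoop's mouth. Next I measure poses precisely.

```bash
python3 - <<'E'
from h import *
def rect(P): 
    (c,s,a)=cv2.minAreaRect((P[:,:2]*1000).astype(np.float32)); return np.round(c,1),np.round(s,1),round(a,2)
for c in("top","scene"):
    z=np.load(f"{c}0.npz"); W=z["W"]; im=z["im"].astype(int); x,y,h=W[...,0],W[...,1],W[...,2]
    near=(abs(x-.515)<.1)&(y>.08)&(y<.34)
    bar=near&(h>.11)&(h<.14)&(im.max(-1)<90); P=W[bar]; print(c,"bar",len(P),rect(P),np.median(P[:,2]))
    rim=near&(h>.07)&(h<.092); print(" rim",rect(W[rim]))
    k=(x>.42)&(x<.7)&(y<-.05)&(y>-.4)
    top=k&(h>.248)&(h<.265); P=W[top]; print(" top",len(P),rect(P),np.median(P[:,2]), P.min(0),P.max(0))
    # flap plane
    m=(k&(h>.155)&(h<.225)&(abs(x-.565)<.05)&(y>-.25)); P=W[m]
    if len(P)>50:
        ce=P.mean(0); n=np.linalg.svd(P-ce)[2][2]; n*=np.sign(n[2]); print(" flap",ce,n, "yaw of axis x", np.degrees(np.arctan2(-n[1],-n[0])), np.std((P-ce)@n))
    # side rails / all points above 0.13
    P=W[k&(h>.135)]; print(" all",rect(P))
E
```

```text
top bar 262 (array([505.3, 247.4]), array([83.6, 16.9]), 14.66) 0.1277705823161796
 rim (array([518.1, 195.2]), array([ 85.2, 180.2]), 15.76)
 top 3703 (array([ 569. , -286.8]), array([162.4,  97.9]), 3.22) 0.25425588365897867 [ 0.48617236 -0.33946198  0.24808926] [ 0.65204335 -0.2364727   0.26118347]
 flap [ 0.56483127 -0.18848937  0.19152359] [-0.04182915  0.70241455  0.71053791] yaw of axis x -86.59203147038824 0.0014169741139986533
 all (array([ 565.7, -234.1]), array([162.2, 204.3]), 3.49)
scene bar 163 (array([505.2, 243.1]), array([81., 15.]), 16.12) 0.12382573187598511
 rim (array([518.8, 194.1]), array([ 85.1, 179.5]), 15.94)
 top 2606 (array([ 569.4, -287.2]), array([162.3,  99. ]), 3.6) 0.2559130576417041 [ 0.48661625 -0.34040954  0.2480129 ] [ 0.65201535 -0.2349759   0.2637108 ]
 all (array([ 565.8, -234.3]), array([162.8, 206.4]), 3.6)
```

Call:
apply_moves(targets=[{"dx":1.5,"dy":-0.8,"dz":-1.7,"gripper":1},{"dx":3.0,"dy":-1.4,"dz":-1.7},{"dx":3.5,"dy":-1.6,"dz":-1.7},{"dx":3.5,"dy":-1.6,"dz":-1.7},{"dx":3.5,"dy":-1.6,"dz":-1.7},{"dx":3.5,"dy":-1.6,"dz":-1.7},{"dx":3.5,"dy":-1.6,"dz":-1.7},{"dx":3.5,"dy":-1.6,"dz":-1.7},{"dx":3.5,"dy":-1.6,"dz":-1.7},{"dx":3.0,"dy":-1.4,"dz":-1},{"dx":2.0,"dy":-1.4,"dz":0},{}], squeeze=80)

```text
$.targets[0]: bad value
```

Call:
apply_moves(targets=[{"ax":0,"ay":0,"az":0,"dx":1.5,"dy":-0.8,"dz":-1.7,"gripper":1.0},{"ax":0,"ay":0,"az":0,"dx":3.0,"dy":-1.4,"dz":-1.7,"gripper":1.0},{"ax":0,"ay":0,"az":0,"dx":3.5,"dy":-1.6,"dz":-1.7,"gripper":1.0},{"ax":0,"ay":0,"az":0,"dx":3.5,"dy":-1.6,"dz":-1.7,"gripper":1.0},{"ax":0,"ay":0,"az":0,"dx":3.5,"dy":-1.6,"dz":-1.7,"gripper":1.0},{"ax":0,"ay":0,"az":0,"dx":3.5,"dy":-1.6,"dz":-1.7,"gripper":1.0},{"ax":0,"ay":0,"az":0,"dx":3.5,"dy":-1.6,"dz":-1.7,"gripper":1.0},{"ax":0,"ay":0,"az":0,"dx":3.5,"dy":-1.6,"dz":-1.7,"gripper":1.0},{"ax":0,"ay":0,"az":0,"dx":3.5,"dy":-1.6,"dz":-1.7,"gripper":1.0},{"ax":0,"ay":0,"az":0,"dx":3.0,"dy":-1.4,"dz":-1.0,"gripper":1.0},{"ax":0,"ay":0,"az":0,"dx":2.0,"dy":-1.4,"dz":0,"gripper":1.0},{"ax":0,"ay":0,"az":0,"dx":0,"dy":0,"dz":0,"gripper":1.0}], squeeze=80)

```text
clock: 2.2
tool_pos: [0.4297, -0.2858, 0.3946]
orientation: [-0.001, 0.991, 0.131, 0.001]
contact_force: [0.3, 0.5, -0.3]
gripper_width: 0.0854
gripper_force: 0.0
```

Call:
apply_moves(targets=[{"ax":0,"ay":0,"az":-0.7,"dx":0.8,"dy":-1.9,"dz":0.3,"gripper":1.0},{"ax":0,"ay":0,"az":0,"dx":1.6,"dy":-3.8,"dz":0.7,"gripper":1.0},{"ax":0,"ay":0,"az":0,"dx":1.6,"dy":-3.8,"dz":1.0,"gripper":1.0},{"ax":0,"ay":0,"az":0,"dx":1.6,"dy":-3.8,"dz":1.3,"gripper":1.0},{"ax":0,"ay":0,"az":0,"dx":1.6,"dy":-3.8,"dz":1.3,"gripper":1.0},{"ax":0,"ay":0,"az":0,"dx":1.6,"dy":-3.8,"dz":1.5,"gripper":1.0},{"ax":0,"ay":0,"az":0,"dx":1.6,"dy":-3.8,"dz":1.5,"gripper":1.0},{"ax":0,"ay":0,"az":0,"dx":1.6,"dy":-3.8,"dz":1.5,"gripper":1.0},{"ax":0,"ay":0,"az":0,"dx":1.6,"dy":-3.8,"dz":1.5,"gripper":1.0},{"ax":0,"ay":0,"az":0,"dx":1.6,"dy":-3.8,"dz":1.5,"gripper":1.0},{"ax":0,"ay":0,"az":0,"dx":1.6,"dy":-3.8,"dz":1.5,"gripper":1.0},{"ax":0,"ay":0,"az":0,"dx":1.6,"dy":-3.8,"dz":1.5,"gripper":1.0},{"ax":0,"ay":0,"az":0,"dx":1.6,"dy":-3.8,"dz":1.4,"gripper":1.0},{"ax":0,"ay":0,"az":0,"dx":0.9,"dy":-2.0,"dz":1.0,"gripper":1.0},{"ax":0,"ay":0,"az":0,"dx":0,"dy":0,"dz":0,"gripper":1.0}])

```text
clock: 3.7
tool_pos: [0.4966, 0.2449, 0.2172]
orientation: [-0.001, 0.991, 0.135, -0.002]
contact_force: [0.5, 0.4, -0.2]
gripper_width: 0.085
gripper_force: 0.0
```

```bash
python3 - <<'E'
from h import *
M=T(); im,d=snapshot("wrist"); W=cloud("wrist",d)
cv2.imwrite("pics/w1.png",im)
print(np.round(M,3), np.round(ctrl.get_obs()["joint_positions"],2))
x,y,h=W[...,0],W[...,1],W[...,2]
g=(abs(x-.505)<.1)&(abs(y-.2)<.15)
b=g&(h>.115)&(h<.14)&(im.max(-1)<110); P=W[b]; print(len(P))
print(cv2.minAreaRect((P[:,:2]*1000).astype(np.float32)),np.median(P[:,2]))
print(cv2.minAreaRect((W[g&(h>.07)&(h<.092)][:,:2]*1000).astype(np.float32)))
E
```

```text
[[ 0.963  0.268 -0.004  0.497]
 [ 0.268 -0.963  0.001  0.245]
 [-0.004 -0.002 -1.     0.217]
 [ 0.     0.     0.     1.   ]] [-0.04  0.39 -0.6   1.5   0.22  1.32 -1.97]
1993
((507.56439208984375, 244.65301513671875), (85.27078247070312, 15.993703842163086), 15.059662818908691) 0.1288614709952309
((521.8309326171875, 192.62429809570312), (85.35111236572266, 180.7326202392578), 14.385108947753906)
```

View pics/w1.png

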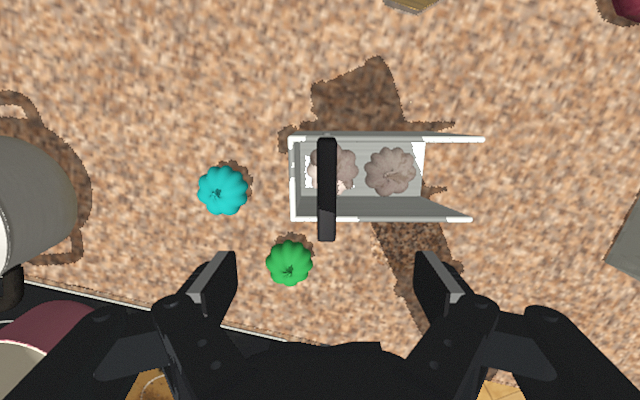

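Call:
apply_moves(targets=[{"ax":0,"ay":0,"az":0,"dx":0.5,"dy":0.1,"dz":1.0,"gripper":1.0},{"ax":0,"ay":0,"az":0,"dx":0.5,"dy":0.1,"dz":2.0,"gripper":1.0},{"ax":0,"ay":0,"az":0,"dx":0,"dy":0,"dz":2.5,"gripper":1.0},{"ax":0,"ay":0,"az":0,"dx":0,"dy":0,"dz":2.5,"gripper":1.0},{"ax":0,"ay":0,"az":0,"dx":0,"dy":0,"dz":2.0,"gripper":1.0},{"ax":0,"ay":0,"az":0,"dx":0,"dy":0,"dz":1.4,"gripper":1.0},{"ax":0,"ay":0,"az":0,"dx":0,"dy":0,"dz":0.7,"gripper":1.0},{"ax":0,"ay":0,"az":0,"dx":0,"dy":0,"dz":0,"gripper":1.0},{"ax":0,"ay":0,"az":0,"dx":0,"dy":0,"dz":0,"gripper":0.6},{"ax":0,"ay":0,"az":0,"dx":0,"dy":0,"dz":0,"gripper":0.4},{"ax":0,"ay":0,"az":0,"dx":0,"dy":0,"dz":0,"gripper":0.3},{"ax":0,"ay":0,"az":0,"dx":0,"dy":0,"dz":0,"gripper":0.22},{"ax":0,"ay":0,"az":0,"dx":0,"dy":0,"dz":0,"gripper":0.0},{"ax":0,"ay":0,"az":0,"dx":0,"dy":0,"dz":0,"gripper":0.0},{"ax":0,"ay":0,"az":0,"dx":0,"dy":0,"dz":0,"gripper":0.0},{"ax":0,"ay":0,"az":0,"dx":0,"dy":0,"dz":0,"gripper":0.0},{"ax":0,"ay":0,"az":0,"dx":0,"dy":0,"dz":0,"gripper":0.0},{"ax":0,"ay":0,"az":0,"dx":0,"dy":0,"dz":0,"gripper":0.0}])

```text
clock: 5.55
tool_pos: [0.5088, 0.2441, 0.0991]
orientation: [-0.001, 0.991, 0.133, 0.001]
contact_force: [-1.0, 2.3, 6.1]
gripper_width: 0.0147
gripper_force: 78.9
```

```bash
cat > plan.py <<'E'
from h import *
import sys,json
KO=np.array([.566,-.2345,0]); KY=np.radians(-86.5)
G=np.array([0.0,0.0,-0.0165])   # grip point in tool frame
RT=np.array([[0,1,0],[1,0,0],[0,0,-1.]]).T # tool axes in scoop frame (columns)
def tcp(X,Y,Z,th,yaw=0):
    Rs=R.from_euler("z",KY+np.radians(yaw))*R.from_euler("y",np.radians(th))
    lip=KO+R.from_euler("z",KY).apply(np.array([X,Y,Z])/1000)
    g=lip+Rs.apply(np.array([-115,0,112])/1000)
    Rt=Rs.as_matrix()@RT
    M=np.eye(4); M[:3,:3]=Rt; M[:3,3]=g-Rt@G; return M
def lipnow():
    M=T(); Rs=M[:3,:3]@RT.T; lip=M[:3,:3]@G+M[:3,3]-Rs@(np.array([-115,0,112])/1000)
    k=R.from_euler("z",-KY); return np.round(k.apply(lip-KO)*1000,1), np.round((k*R.from_matrix(Rs)).as_euler("ZYX",degrees=True),1)
def steps(A,B):
    D=np.linalg.inv(A)@B; return np.round(D[:3,3]*100,2), np.round(R.from_matrix(D[:3,:3]).as_rotvec(degrees=True),2)
E
python3 - <<'E'
from plan import *
A=T(); print(lipnow()); 
L=A.copy(); L[2,3]+=.17; L[:3,:3]=tcp(0,0,0,0,12)[:3,:3]
for w in [(-140,0,165,0),(-60,0,160,10),(-45,0,152,20),(-58,0,135,40)]:
    B=tcp(*w); print(w,B[:3,3],steps(L,B)); L=B
E
```

```text
(array([-368.7,   -4.3,    3.5]), array([11.8,  0.1,  0.1]))
(-140, 0, 165, 0) [0.55043262 0.02002437 0.2605    ] (array([-1.97, 22.7 ,  0.86]), array([ 0.,  0., 12.]))
(-60, 0, 160, 10) [ 0.55643556 -0.07812273  0.27401868] (array([ 0.  ,  9.83, -1.35]), array([10.,  0., -0.]))
(-45, 0, 152, 20) [ 0.55864965 -0.11432285  0.28107296] (array([-0.  ,  3.45, -1.32]), array([10., -0.,  0.]))
(-58, 0, 135, 40) [ 0.56082865 -0.1499491   0.28207782] (array([-0.  ,  3.32, -1.32]), array([20.,  0.,  0.]))
```

Call:
apply_moves(targets=[{"ax":0,"ay":0,"az":0,"dx":0,"dy":0,"dz":-0.3,"gripper":0.0},{"ax":0,"ay":0,"az":0,"dx":0,"dy":0,"dz":-0.5,"gripper":0.0},{"ax":0,"ay":0,"az":0,"dx":0,"dy":0,"dz":-0.8,"gripper":0.0},{"ax":0,"ay":0,"az":0,"dx":0,"dy":0,"dz":-1.0,"gripper":0.0},{"ax":0,"ay":0,"az":0,"dx":0,"dy":0,"dz":-1.0,"gripper":0.0},{"ax":0,"ay":0,"az":0,"dx":0,"dy":0,"dz":-1.2,"gripper":0.0},{"ax":0,"ay":0,"az":0,"dx":0,"dy":0,"dz":-1.2,"gripper":0.0},{"ax":0,"ay":0,"az":0,"dx":0,"dy":0,"dz":-1.2,"gripper":0.0},{"ax":0,"ay":0,"az":0,"dx":0,"dy":0,"dz":-1.2,"gripper":0.0},{"ax":0,"ay":0,"az":0,"dx":0,"dy":0,"dz":-1.2,"gripper":0.0},{"ax":0,"ay":0,"az":0,"dx":0,"dy":0,"dz":-1.2,"gripper":0.0},{"ax":0,"ay":0,"az":0,"dx":0,"dy":0,"dz":-1.2,"gripper":0.0},{"ax":0,"ay":0,"az":0,"dx":0,"dy":0,"dz":-1.2,"gripper":0.0},{"ax":0,"ay":0,"az":0,"dx":0,"dy":0,"dz":-1.2,"gripper":0.0},{"ax":0,"ay":0,"az":0,"dx":0,"dy":0,"dz":-1.2,"gripper":0.0},{"ax":0,"ay":0,"az":0,"dx":0,"dy":0,"dz":-0.9,"gripper":0.0},{"ax":0,"ay":0,"az":0,"dx":0,"dy":0,"dz":-0.5,"gripper":0.0},{"ax":0,"ay":0,"az":0,"dx":0,"dy":0,"dz":0,"gripper":0.0}])

```text
clock: 7.35
tool_pos: [0.5088, 0.2433, 0.2691]
orientation: [-0.0, 0.991, 0.133, 0.001]
contact_force: [-0.7, 0.7, -3.9]
gripper_width: 0.0149
gripper_force: 78.0
```

```bash
python3 - <<'E'
from plan import *
print(lipnow(), np.round(ctrl.get_obs()["moment"],2))
im,d=snapshot("scene"); W=cloud("scene",d); M=T()
cv2.imwrite("pics/s2.png",cv2.resize(im[60:260,200:400],(600,600)))
# points into predicted scoop frame
Rs=M[:3,:3]@RT.T; o=M[:3,:3]@G+M[:3,3]-Rs@(np.array([-40,0,116])/1000)
S=(W-o)@Rs*1000
m=(abs(S[...,1])<50)&(S[...,0]>-90)&(S[...,0]<120)&(S[...,2]>-15)&(S[...,2]<100)
P=S[m]; print(len(P),np.percentile(P,[1,50,99],axis=0).round(1))
fl=m&(abs(S[...,2]-4)<8)&(abs(S[...,1])<33)&(S[...,0]>45)&(S[...,0]<85)
Q=S[fl]; print("floor",len(Q),Q.mean(0),np.percentile(Q[:,0],98), np.polyfit(Q[:,0],Q[:,2],1))
rim=P[(P[:,2]>74)&(P[:,2]<95)]; print("rim",np.percentile(rim,[1,50,99],axis=0).round(1),cv2.minAreaRect(rim[:,:2].astype(np.float32)), np.polyfit(rim[:,0],rim[:,2],1))
E
```

```text
(array([-367.9,   -4.4,  173.6]), array([11.7,  0. ,  0.1])) [ 0.09 -0.01 -0.05]
1680 [[-77.8 -44.6   3.1]
 [ 15.6  -0.9  44.6]
 [ 98.1  37.   86.7]]
floor 146 [ 6.15025902e+01 -2.68285493e-02  6.11103779e+00] 74.84076817759542 [-0.04073262  8.6161994 ]
rim [[-77.6 -44.9  74.2]
 [  6.7  -8.4  83.2]
 [102.3  38.5  94.4]] ((13.148239135742188, -2.963855743408203), (184.33985900878906, 85.525634765625), 0.005389295518398285) [6.58412306e-03 8.19925927e+01]
```

View pics/s2.png

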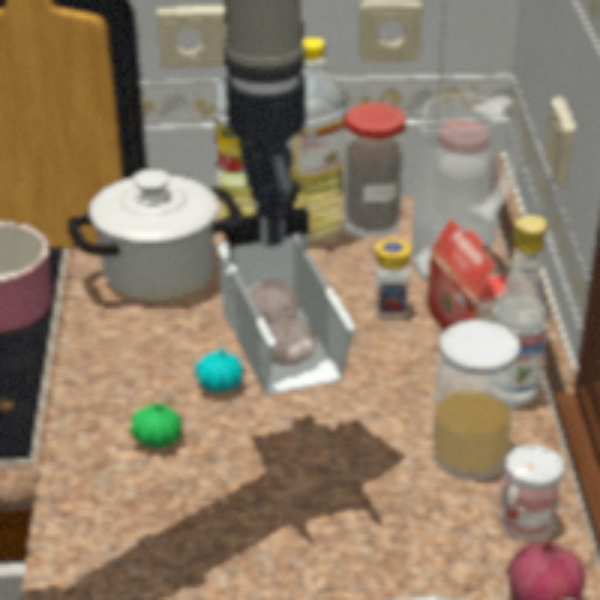

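Call:
apply_moves(targets=[{"ax":0,"ay":0,"az":0.6,"dx":0.04,"dy":0.5,"dz":0.05,"gripper":0.0},{"ax":0,"ay":0,"az":0.6,"dx":0.04,"dy":0.9,"dz":0.05,"gripper":0.0},{"ax":0,"ay":0,"az":0.6,"dx":0.04,"dy":1.25,"dz":0.05,"gripper":0.0},{"ax":0,"ay":0,"az":0.6,"dx":0.04,"dy":1.25,"dz":0.05,"gripper":0.0},{"ax":0,"ay":0,"az":0.6,"dx":0.04,"dy":1.25,"dz":0.05,"gripper":0.0},{"ax":0,"ay":0,"az":0.6,"dx":0.04,"dy":1.25,"dz":0.05,"gripper":0.0},{"ax":0,"ay":0,"az":0.6,"dx":0.04,"dy":1.25,"dz":0.05,"gripper":0.0},{"ax":0,"ay":0,"az":0.6,"dx":0.04,"dy":1.25,"dz":0.05,"gripper":0.0},{"ax":0,"ay":0,"az":0.6,"dx":0.04,"dy":1.25,"dz":0.05,"gripper":0.0},{"ax":0,"ay":0,"az":0.6,"dx":0.04,"dy":1.25,"dz":0.05,"gripper":0.0},{"ax":0,"ay":0,"az":0.6,"dx":0.04,"dy":1.25,"dz":0.05,"gripper":0.0},{"ax":0,"ay":0,"az":0.6,"dx":0.04,"dy":1.25,"dz":0.05,"gripper":0.0},{"ax":0,"ay":0,"az":0.6,"dx":0.04,"dy":1.25,"dz":0.05,"gripper":0.0},{"ax":0,"ay":0,"az":0.6,"dx":0.04,"dy":1.25,"dz":0.05,"gripper":0.0},{"ax":0,"ay":0,"az":0.6,"dx":0.04,"dy":1.25,"dz":0.05,"gripper":0.0},{"ax":0,"ay":0,"az":0.6,"dx":0.04,"dy":1.25,"dz":0.05,"gripper":0.0},{"ax":0,"ay":0,"az":0.6,"dx":0.04,"dy":1.25,"dz":0.05,"gripper":0.0},{"ax":0,"ay":0,"az":0.6,"dx":0.04,"dy":0.9,"dz":0.05,"gripper":0.0},{"ax":0,"ay":0,"az":0.6,"dx":0.04,"dy":0.7,"dz":0.05,"gripper":0.0},{"ax":0,"ay":0,"az":0.6,"dx":0,"dy":0.3,"dz":0,"gripper":0.0}])

```text
clock: 9.4
tool_pos: [0.5532, 0.0262, 0.2586]
orientation: [0.0, 1.0, 0.027, -0.0]
contact_force: [-0.6, -0.2, -3.4]
gripper_width: 0.0149
gripper_force: 78.1
```

```bash
python3 - <<'E'
from plan import *
print(lipnow(),np.round(ctrl.get_obs()["joint_positions"],2)); A=T()
for w in [(-60,3,160,10),(-45,3,152,20),(-58,3,135,40)]:
    B=tcp(*w); print(w,steps(A,B)); A=B
E
```

```text
(array([-146. ,    2.4,  163.1]), array([-0.4, -0. , -0. ])) [ 0.28  0.35 -0.49  1.44  0.16  1.4  -1.73]
(-60, 3, 160, 10) (array([ 0.05, 10.44, -1.54]), array([10.02, -0.02, -0.37]))
(-45, 3, 152, 20) (array([ 0.  ,  3.45, -1.32]), array([10., -0.,  0.]))
(-58, 3, 135, 40) (array([-0.  ,  3.32, -1.32]), array([20.,  0.,  0.]))
```

Call:
apply_moves(targets=[{"ax":0.4,"ay":0,"az":-0.03,"dx":0,"dy":0.4,"dz":-0.1,"gripper":0.0},{"ax":0.7,"ay":0,"az":-0.03,"dx":0,"dy":0.7,"dz":-0.17,"gripper":0.0},{"ax":0.7,"ay":0,"az":-0.03,"dx":0,"dy":0.7,"dz":-0.17,"gripper":0.0},{"ax":0.7,"ay":0,"az":-0.03,"dx":0,"dy":0.7,"dz":-0.17,"gripper":0.0},{"ax":0.7,"ay":0,"az":-0.03,"dx":0,"dy":0.7,"dz":-0.17,"gripper":0.0},{"ax":0.7,"ay":0,"az":-0.03,"dx":0,"dy":0.7,"dz":-0.17,"gripper":0.0},{"ax":0.7,"ay":0,"az":-0.03,"dx":0,"dy":0.7,"dz":-0.17,"gripper":0.0},{"ax":0.7,"ay":0,"az":-0.03,"dx":0,"dy":0.7,"dz":-0.17,"gripper":0.0},{"ax":0.7,"ay":0,"az":-0.03,"dx":0,"dy":0.7,"dz":-0.17,"gripper":0.0},{"ax":0.7,"ay":0,"az":-0.03,"dx":0,"dy":0.7,"dz":-0.17,"gripper":0.0},{"ax":0.7,"ay":0,"az":-0.03,"dx":0,"dy":0.7,"dz":-0.17,"gripper":0.0},{"ax":0.7,"ay":0,"az":-0.03,"dx":0,"dy":0.7,"dz":-0.17,"gripper":0.0},{"ax":0.7,"ay":0,"az":-0.03,"dx":0,"dy":0.7,"dz":-0.17,"gripper":0.0},{"ax":0.7,"ay":0,"az":0,"dx":0,"dy":0.7,"dz":-0.17,"gripper":0.0},{"ax":0.5,"ay":0,"az":0,"dx":0,"dy":0.6,"dz":-0.1,"gripper":0.0},{"ax":0,"ay":0,"az":0,"dx":0,"dy":0.2,"dz":0,"gripper":0.0}])

```text
clock: 11.0
tool_pos: [0.5595, -0.0786, 0.2739]
orientation: [-0.087, 0.996, 0.031, -0.003]
contact_force: [0.3, 0.7, -3.5]
gripper_width: 0.0147
gripper_force: 78.2
```

```bash
python3 - <<'E'
from plan import *
print(lipnow(),ctrl.get_obs()["contact_force"]); A=T()
for w in [(-45,3,152,20),(-58,3,135,40)]:
    B=tcp(*w); print(w,steps(A,B)); A=B
im,d=snapshot("top"); cv2.imwrite("pics/t2.png",cv2.resize(im[120:270,340:560],(792,540)))
E
```

```text
(array([-59.3,   3. , 159.9]), array([ 0., 10.,  0.])) [ 0.29565269  0.66324828 -3.45987637]
(-45, 3, 152, 20) (array([ 0.  ,  3.38, -1.33]), array([ 1.001e+01, -1.000e-02,  2.000e-02]))
(-58, 3, 135, 40) (array([-0.  ,  3.32, -1.32]), array([20.,  0.,  0.]))
```

View pics/t2.png

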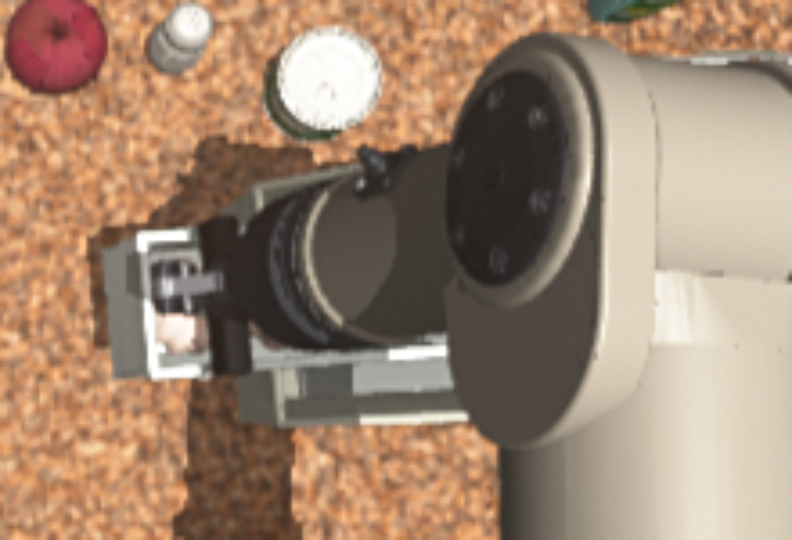

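Call:
apply_moves(targets=[{"ax":0.7,"ay":0,"az":0,"dx":0,"dy":0.25,"dz":-0.12,"gripper":0.0},{"ax":1.2,"ay":0,"az":0,"dx":0,"dy":0.4,"dz":-0.2,"gripper":0.0},{"ax":1.2,"ay":0,"az":0,"dx":0,"dy":0.4,"dz":-0.2,"gripper":0.0},{"ax":1.2,"ay":0,"az":0,"dx":0,"dy":0.4,"dz":-0.2,"gripper":0.0},{"ax":1.2,"ay":0,"az":0,"dx":0,"dy":0.4,"dz":-0.2,"gripper":0.0},{"ax":1.2,"ay":0,"az":0,"dx":0,"dy":0.4,"dz":-0.2,"gripper":0.0},{"ax":1.2,"ay":0,"az":0,"dx":0,"dy":0.4,"dz":-0.2,"gripper":0.0},{"ax":1.2,"ay":0,"az":0,"dx":0,"dy":0.4,"dz":-0.2,"gripper":0.0},{"ax":0.9,"ay":0,"az":0,"dx":0,"dy":0.2,"dz":-0.12,"gripper":0.0},{"ax":0,"ay":0,"az":0,"dx":0,"dy":0,"dz":0,"gripper":0.0}])

```text
clock: 12.05
tool_pos: [0.5618, -0.1123, 0.2816]
orientation: [-0.175, 0.984, 0.031, -0.005]
contact_force: [-0.1, 5.2, -3.2]
gripper_width: 0.0149
gripper_force: 77.9
```

```bash
python3 - <<'E'
from plan import *
o=ctrl.get_obs();print(lipnow(),o["contact_force"],np.round(o["joint_positions"],2)); A=T()
for w in [(-58,3,135,40)]:
    B=tcp(*w); print(w,steps(A,B)); A=B
im,d=snapshot("scene"); cv2.imwrite("pics/s3.png",cv2.resize(im[150:350,220:420],(600,600)))
E
```

```text
(array([-47.3,   3.4, 152.3]), array([ 0.1, 20.2,  0. ])) [-0.06924672  5.17536178 -3.24179518] [ 0.66  0.48 -0.47  1.24 -0.13  1.57 -1.27]
(-58, 3, 135, 40) (array([-0.03,  3.51, -1.34]), array([19.82,  0.04,  0.11]))
```

View pics/s3.png

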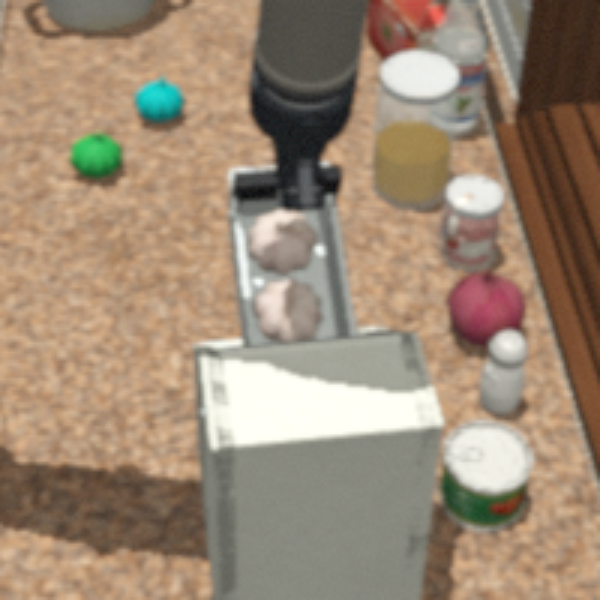

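Call:
apply_moves(targets=[{"ax":1.0,"ay":0,"az":0,"dx":0,"dy":0.16,"dz":-0.1,"gripper":0.0},{"ax":2.0,"ay":0,"az":0,"dx":0,"dy":0.32,"dz":-0.19,"gripper":0.0},{"ax":2.0,"ay":0,"az":0,"dx":0,"dy":0.32,"dz":-0.19,"gripper":0.0},{"ax":2.0,"ay":0,"az":0,"dx":0,"dy":0.32,"dz":-0.19,"gripper":0.0},{"ax":2.0,"ay":0,"az":0,"dx":0,"dy":0.32,"dz":-0.19,"gripper":0.0},{"ax":2.0,"ay":0,"az":0,"dx":0,"dy":0.32,"dz":-0.19,"gripper":0.0},{"ax":2.0,"ay":0,"az":0,"dx":0,"dy":0.32,"dz":-0.19,"gripper":0.0},{"ax":2.0,"ay":0,"az":0,"dx":0,"dy":0.32,"dz":-0.19,"gripper":0.0},{"ax":2.0,"ay":0,"az":0,"dx":0,"dy":0.32,"dz":-0.19,"gripper":0.0},{"ax":2.0,"ay":0,"az":0,"dx":0,"dy":0.32,"dz":-0.19,"gripper":0.0},{"ax":1.0,"ay":0,"az":0,"dx":0,"dy":0.16,"dz":-0.1,"gripper":0.0},{"ax":0,"ay":0,"az":0,"dx":0,"dy":0,"dz":0,"gripper":0.0},{"ax":0,"ay":0,"az":0,"dx":0,"dy":0,"dz":0,"gripper":0.0},{"ax":0,"ay":0,"az":0,"dx":0,"dy":0,"dz":0,"gripper":0.0},{"ax":0,"ay":0,"az":0,"dx":0,"dy":0,"dz":0,"gripper":0.0},{"ax":0,"ay":0,"az":0,"dx":0,"dy":0,"dz":0,"gripper":0.0}])

```text
clock: 13.7
tool_pos: [0.5638, -0.1489, 0.2836]
orientation: [-0.342, 0.939, 0.03, -0.011]
contact_force: [-1.4, 2.1, -3.8]
gripper_width: 0.0148
gripper_force: 78.5
```

```bash
python3 - <<'E'
from plan import *
o=ctrl.get_obs();print(lipnow(),o["contact_force"],np.round(o["joint_positions"],2))
im,d=snapshot("scene"); cv2.imwrite("pics/s4.png",cv2.resize(im[150:350,220:420],(600,600)))
for m in finder.masks_of("scene","bulb_a_center"): print(m["p"],m["box"])
E
```

```text
(array([-58.8,   3.2, 136.5]), array([ 0.2, 40. ,  0. ])) [-1.35324317  2.14228419 -3.83115942] [ 0.82  0.68 -0.5   1.08 -0.32  1.75 -1.15]
```

View pics/s4.png

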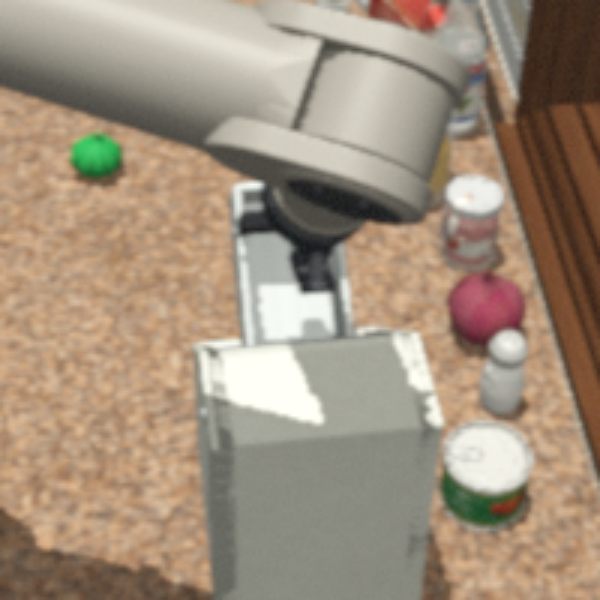

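```bash
python3 - <<'E'
from plan import *
im,d=snapshot("wrist"); cv2.imwrite("pics/w2.png",im)
for m in finder.masks_of("wrist","bulb_a_center"): 
    W=cloud("wrist",d)[m["region"]]; p=np.nanmedian(W,0); print(m["p"],m["box"],R.from_euler("z",-KY).apply(p-KO)*1000)
E
```

```text
(no output)
```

View pics/w2.png

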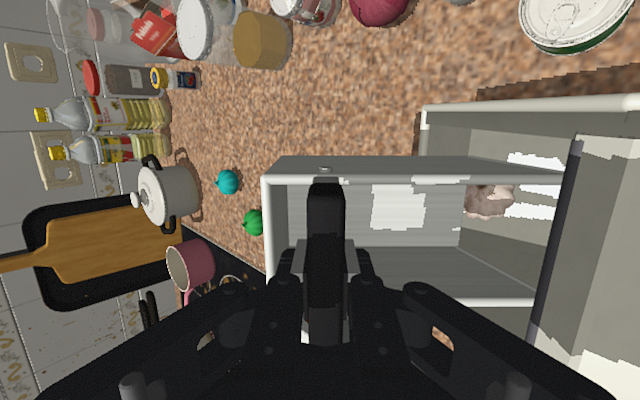

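```bash
python3 - <<'E'
from plan import *
im,d=snapshot("wrist"); W=(cloud("wrist",d)-KO)@R.from_euler("z",KY).as_matrix()*1000
for v in (190,195,200,205,210,214):
    print(v,[(u,W[v,u].round().tolist()) for u in (450,470,480,495,508,520,535)])
E
```

```text
190 [(450, [-69.0, 14.0, 143.0]), (470, [-75.0, -5.0, 54.0]), (480, [-64.0, -3.0, 57.0]), (495, [-52.0, -2.0, 51.0]), (508, [-41.0, -2.0, 43.0]), (520, [-35.0, -7.0, 9.0]), (535, [-21.0, -5.0, 10.0])]
195 [(450, [-68.0, 10.0, 144.0]), (470, [-73.0, -10.0, 57.0]), (480, [-63.0, -8.0, 58.0]), (495, [-51.0, -6.0, 54.0]), (508, [-40.0, -6.0, 46.0]), (520, [-34.0, -13.0, 9.0]), (535, [-20.0, -10.0, 10.0])]
200 [(450, [-68.0, 5.0, 143.0]), (470, [-72.0, -15.0, 59.0]), (480, [-62.0, -13.0, 60.0]), (495, [-50.0, -11.0, 54.0]), (508, [-40.0, -12.0, 44.0]), (520, [-33.0, -19.0, 8.0]), (535, [-20.0, -16.0, 9.0])]
205 [(450, [-67.0, 1.0, 142.0]), (470, [-71.0, -20.0, 60.0]), (480, [-62.0, -18.0, 60.0]), (495, [-49.0, -16.0, 56.0]), (508, [-40.0, -18.0, 38.0]), (520, [-32.0, -24.0, 10.0]), (535, [-19.0, -21.0, 9.0])]
210 [(450, [-67.0, -4.0, 142.0]), (470, [-71.0, -26.0, 59.0]), (480, [-61.0, -23.0, 60.0]), (495, [-48.0, -22.0, 55.0]), (508, [-43.0, -33.0, 8.0]), (520, [-31.0, -29.0, 10.0]), (535, [-18.0, -27.0, 10.0])]
214 [(450, [-66.0, -7.0, 143.0]), (470, [-71.0, -31.0, 56.0]), (480, [-61.0, -28.0, 57.0]), (495, [-48.0, -28.0, 49.0]), (508, [-42.0, -37.0, 8.0]), (520, [-31.0, -34.0, 8.0]), (535, [-17.0, -31.0, 9.0])]
```

Call:
apply_moves(targets=[{"ax":-1.0,"ay":0,"az":0,"dx":0,"dy":-0.16,"dz":0.1,"gripper":0.0},{"ax":-2.0,"ay":0,"az":0,"dx":0,"dy":-0.35,"dz":0.19,"gripper":0.0},{"ax":-2.0,"ay":0,"az":0,"dx":0,"dy":-0.35,"dz":0.19,"gripper":0.0},{"ax":-2.0,"ay":0,"az":0,"dx":0,"dy":-0.35,"dz":0.19,"gripper":0.0},{"ax":-2.0,"ay":0,"az":0,"dx":0,"dy":-0.35,"dz":0.19,"gripper":0.0},{"ax":-2.0,"ay":0,"az":0,"dx":0,"dy":-0.35,"dz":0.19,"gripper":0.0},{"ax":-2.0,"ay":0,"az":0,"dx":0,"dy":-0.35,"dz":0.19,"gripper":0.0},{"ax":-2.0,"ay":0,"az":0,"dx":0,"dy":-0.35,"dz":0.19,"gripper":0.0},{"ax":-2.0,"ay":0,"az":0,"dx":0,"dy":-0.35,"dz":0.19,"gripper":0.0},{"ax":-2.0,"ay":0,"az":0,"dx":0,"dy":-0.4,"dz":0.19,"gripper":0.0},{"ax":-2.0,"ay":0,"az":0,"dx":0,"dy":-0.5,"dz":0.2,"gripper":0.0},{"ax":-2.0,"ay":0,"az":0,"dx":0,"dy":-0.6,"dz":0.3,"gripper":0.0},{"ax":-2.0,"ay":0,"az":0,"dx":0,"dy":-0.6,"dz":0.3,"gripper":0.0},{"ax":-2.0,"ay":0,"az":0,"dx":0,"dy":-0.6,"dz":0.3,"gripper":0.0},{"ax":-2.0,"ay":0,"az":0,"dx":0,"dy":-0.6,"dz":0.3,"gripper":0.0},{"ax":-1.0,"ay":0,"az":0,"dx":0,"dy":-0.6,"dz":0.2,"gripper":0.0},{"ax":0,"ay":0,"az":0,"dx":0,"dy":0,"dz":0,"gripper":0.0}])

```text
clock: 15.65
tool_pos: [0.5592, -0.0716, 0.28]
orientation: [-0.087, 0.996, 0.033, -0.002]
contact_force: [0.3, 1.3, -1.8]
gripper_width: 0.0148
gripper_force: 78.8
```

```bash
python3 - <<'E'
from plan import *
o=ctrl.get_obs();print(lipnow(),o["contact_force"]); A=T()
for w in [(-100,3,168,0),(-175,3,168,0)]:
    B=tcp(*w); print(w,B[:3,3],steps(A,B)); A=B
E
```

```text
(array([-66.3,   3.9, 166. ]), array([ 0.3, 10. ,  0.1])) [ 0.26881926  1.33378902 -1.83374458]
(-100, 3, 168, 0) [ 0.55586897 -0.01971787  0.2635    ] (array([ 0.01, -4.83,  2.52]), array([-9.97, -0.06,  0.31]))
(-175, 3, 168, 0) [0.55129033 0.05514224 0.2635    ] (array([-0. , -7.5,  0. ]), array([ 0.,  0., -0.]))
```

Call:
apply_moves(targets=[{"ax":-1.25,"ay":0,"az":0,"dx":0,"dy":-0.63,"dz":0.26,"gripper":0.0},{"ax":-1.25,"ay":0,"az":0,"dx":0,"dy":-0.63,"dz":0.26,"gripper":0.0},{"ax":-1.25,"ay":0,"az":0,"dx":0,"dy":-0.63,"dz":0.26,"gripper":0.0},{"ax":-1.25,"ay":0,"az":0,"dx":0,"dy":-0.63,"dz":0.26,"gripper":0.0},{"ax":-1.25,"ay":0,"az":0,"dx":0,"dy":-0.63,"dz":0.26,"gripper":0.0},{"ax":-1.25,"ay":0,"az":0,"dx":0,"dy":-0.63,"dz":0.26,"gripper":0.0},{"ax":-1.25,"ay":0,"az":0,"dx":0,"dy":-0.63,"dz":0.26,"gripper":0.0},{"ax":-1.25,"ay":0,"az":0,"dx":0,"dy":-0.63,"dz":0.26,"gripper":0.0},{"ax":0,"ay":0,"az":0,"dx":0,"dy":-1.0,"dz":0,"gripper":0.0},{"ax":0,"ay":0,"az":0,"dx":0,"dy":-1.2,"dz":0,"gripper":0.0},{"ax":0,"ay":0,"az":0,"dx":0,"dy":-1.2,"dz":0,"gripper":0.0},{"ax":0,"ay":0,"az":0,"dx":0,"dy":-1.2,"dz":0,"gripper":0.0},{"ax":0,"ay":0,"az":0,"dx":0,"dy":-1.2,"dz":0,"gripper":0.0},{"ax":0,"ay":0,"az":0,"dx":0,"dy":-1.2,"dz":0,"gripper":0.0},{"ax":0,"ay":0,"az":0,"dx":0,"dy":-0.8,"dz":0,"gripper":0.0},{"ax":0,"ay":0,"az":0,"dx":0,"dy":0,"dz":0,"gripper":0.0}])

```text
clock: 17.25
tool_pos: [0.5506, 0.0586, 0.2638]
orientation: [-0.001, 0.999, 0.033, 0.0]
contact_force: [-0.0, 0.2, -2.7]
gripper_width: 0.0146
gripper_force: 78.8
```

```bash
python3 - <<'E'
from plan import *
o=ctrl.get_obs();print(lipnow(),o["contact_force"],o["tool_pos"])
im,d=snapshot("top"); W=cloud("top",d); cv2.imwrite("pics/t3.png",cv2.resize(im[90:290,260:560],(780,520)))
E
```

```text
(array([-178.6,    3.2,  168.1]), array([0.3, 0.1, 0. ])) [-0.04869307  0.186992   -2.71293077] [0.55063961 0.0585754  0.26375058]
```

View pics/t3.png

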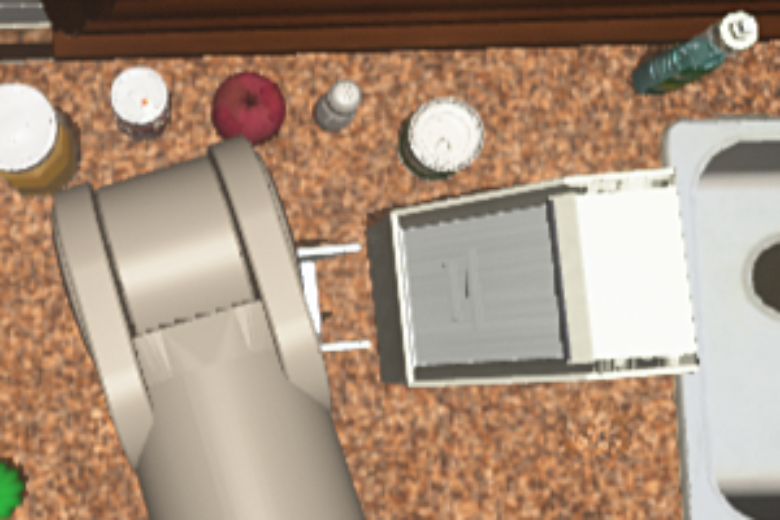

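Call:
apply_moves(targets=[{"ax":0,"ay":0,"az":0,"dx":0,"dy":0,"dz":0.7,"gripper":0.0},{"ax":0,"ay":0,"az":0,"dx":0,"dy":0,"dz":1.4,"gripper":0.0},{"ax":0,"ay":0,"az":0,"dx":0,"dy":0,"dz":1.8,"gripper":0.0},{"ax":0,"ay":0,"az":0,"dx":0,"dy":0,"dz":1.8,"gripper":0.0},{"ax":0,"ay":0,"az":0,"dx":0,"dy":0,"dz":1.8,"gripper":0.0},{"ax":0,"ay":0,"az":0,"dx":0,"dy":0,"dz":1.8,"gripper":0.0},{"ax":0,"ay":0,"az":0,"dx":0,"dy":0,"dz":1.8,"gripper":0.0},{"ax":0,"ay":0,"az":0,"dx":0,"dy":0,"dz":1.6,"gripper":0.0},{"ax":0,"ay":0,"az":0,"dx":0,"dy":0,"dz":1.2,"gripper":0.0},{"ax":0,"ay":0,"az":0,"dx":0,"dy":0,"dz":0.8,"gripper":0.0},{"ax":0,"ay":0,"az":0,"dx":0,"dy":0,"dz":0.5,"gripper":0.0},{"ax":0,"ay":0,"az":0,"dx":0,"dy":0,"dz":0.4,"gripper":0.0},{"ax":0,"ay":0,"az":0,"dx":0,"dy":0,"dz":0.3,"gripper":0.0},{"ax":0,"ay":0,"az":0,"dx":0,"dy":0,"dz":0.3,"gripper":0.0},{"ax":0,"ay":0,"az":0,"dx":0,"dy":0,"dz":0.1,"gripper":0.0},{"ax":0,"ay":0,"az":0,"dx":0,"dy":0,"dz":0,"gripper":0.0},{"ax":0,"ay":0,"az":0,"dx":0,"dy":0,"dz":0,"gripper":0.0}])

```text
clock: 19.0
tool_pos: [0.5512, 0.0564, 0.1009]
orientation: [-0.0, 0.999, 0.032, 0.001]
contact_force: [0.4, -0.4, -2.2]
gripper_width: 0.0149
gripper_force: 78.8
```

Still hanging by about 1–2 mm, so I lower slightly and then release.

Call:
apply_moves(targets=[{"ax":0,"ay":0,"az":0,"dx":0,"dy":0,"dz":0.1,"gripper":0.0},{"ax":0,"ay":0,"az":0,"dx":0,"dy":0,"dz":0.1,"gripper":0.0},{"ax":0,"ay":0,"az":0,"dx":0,"dy":0,"dz":0,"gripper":0.0},{"ax":0,"ay":0,"az":0,"dx":0,"dy":0,"dz":0,"gripper":0.25},{"ax":0,"ay":0,"az":0,"dx":0,"dy":0,"dz":0,"gripper":0.4},{"ax":0,"ay":0,"az":0,"dx":0,"dy":0,"dz":0,"gripper":0.7},{"ax":0,"ay":0,"az":0,"dx":0,"dy":0,"dz":0,"gripper":1.0},{"ax":0,"ay":0,"az":0,"dx":0,"dy":0,"dz":0,"gripper":1.0},{"ax":0,"ay":0,"az":0,"dx":0,"dy":0,"dz":0,"gripper":1.0},{"ax":0,"ay":0,"az":0,"dx":0,"dy":0,"dz":-0.5,"gripper":1.0},{"ax":0,"ay":0,"az":0,"dx":0,"dy":0,"dz":-1.5,"gripper":1.0},{"ax":0,"ay":0,"az":0,"dx":0,"dy":0,"dz":-2.5,"gripper":1.0},{"ax":0,"ay":0,"az":0,"dx":0,"dy":0,"dz":-3.0,"gripper":1.0},{"ax":0,"ay":0,"az":0,"dx":0,"dy":0,"dz":-3.0,"gripper":1.0},{"ax":0,"ay":0,"az":0,"dx":0,"dy":0,"dz":-2.5,"gripper":1.0},{"ax":0,"ay":0,"az":0,"dx":0,"dy":0,"dz":-1.0,"gripper":1.0},{"ax":0,"ay":0,"az":0,"dx":0,"dy":0,"dz":0,"gripper":1.0}])

```text
clock: 20.7
tool_pos: [0.5519, 0.0567, 0.2403]
orientation: [-0.0, 0.999, 0.032, 0.002]
contact_force: [0.3, 0.7, -0.3]
gripper_width: 0.0851
gripper_force: 0.0
```

```bash
python3 - <<'E'
from plan import *
o=ctrl.get_obs(); print(o["tool_pos"],o["contact_force"],o["gripper_width"])
im,d=snapshot("scene"); cv2.imwrite("pics/s5.png",cv2.resize(im[120:350,200:430],(600,600)))
W=cloud("scene",d); x,y,h=W[...,0],W[...,1],W[...,2]
for z0,z1 in((.07,.095),):
    g=(abs(x-.56)<.08)&(y>-.11)&(y<.12)&(h>z0)&(h<z1); P=W[g]*1000; print(cv2.minAreaRect(P[:,:2].astype(np.float32)), np.linalg.lstsq(np.c_[P[:,:2]-P[:,:2].mean(0),np.ones(len(P))],P[:,2],rcond=None)[0])
E
```

```text
[0.55188183 0.05665127 0.24025581] [ 0.28752327  0.72779229 -0.29766273] 0.0850844413996199
((550.9175415039062, 3.968780517578125), (85.28511047363281, 168.26300048828125), 4.581760406494141) [-1.52261400e-02 -1.10407409e-02  8.26951777e+01]
```

View pics/s5.png

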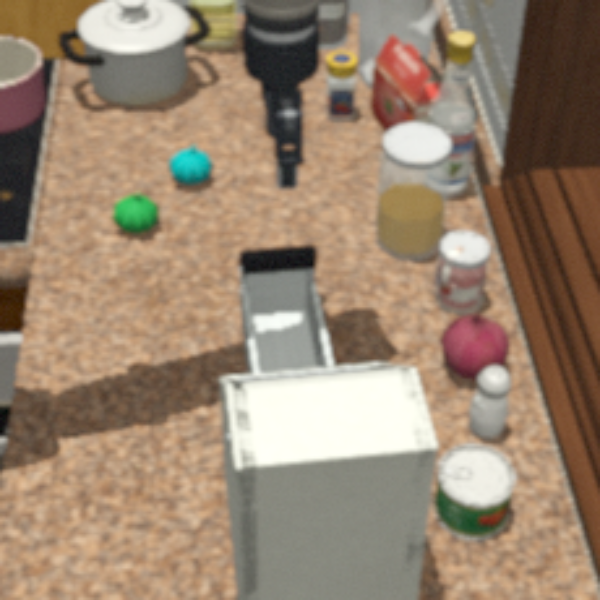

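The scoop stands empty and upright on the worktop, released. The flap is shut and the bystanders haven't moved.

```bash
python3 -c "
from plant import workorder; print(workorder.finish_job())"
```

```text
the job is handed in; nothing more can be done
None
```

The job is handed in at about 21 s with no verdict returned: the bulbs were tipped into the keeper (one seen on its floor, the other out of view but gone from the scoop), the flap is shut, and the empty scoop stands upright and released on the worktop.

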